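Slide the lidded glass dish gently into its dock and shut the gate

TASK

Swing the gate of the dock wide open, slide the lidded glass dish along the bench into the dock until its end is up against the rubber buffer, then swing the gate fully shut behind it. The glass is fragile: never push on it, or press it against the dock, with more than 10 N, and never lift or tip it. Leave the beaker, the timer and the tape roll where they stand.

Things in the scene. Friction and masses are not known exactly. Their poses are not given: they have to be found in the camera images.
- dish: Rectangular clear-glass dish with flat glass lid (one rigid closed piece), white slide rack visible inside; loose, 0.17 to 0.35 kg. 96 mm along its x, 130 mm along y, 46 mm high, plain upright sides, no handle, too wide to grasp. Origin: centre of underside. Both ends alike. Slides on the bench at about 1 to 5 N; squares itself against two fingertips pushed flat against a side.
- dock: Fixed U-shaped aluminium dock without a floor. Origin on the bench at the middle of its open mouth; y points into the dock, x to the gate's hinge side. Rails 24 mm high, 10 thick, inner faces at x = -54 and 54 mm, from y = 15 to 182 mm; flared lead-ins widen the mouth to x = -68 and 68 mm at y = -22. A steel stop post, 10 mm thick, 44 high, stands at x = -72, y = 3 mm.
- dock_home (a point): Point on the bench inside the dock (x = 0, y = 65 mm of the dock frame; same axes) where the dish's origin is when the dish is home: leading end just at the resting buffer, its long side along the dock's y, either way round. The dish then has 6 mm to spare on each side.
- buffer (a joint): Sprung rubber-faced bar across the back of the dock, 76 mm wide, 8 to 28 mm above the bench. 0 m at rest, its face then at y = 130 mm of the dock; grows to 0.016 as it is pressed in (+y). Soft spring, 250 N/m, no catch: it pushes back, a light dish may come back a few mm but stays against it.
- gate (a joint): Gate angle, rad: 0 shut (hard stop; the bar lies across the mouth along the dock's -x, its inner face 7 mm outside the line y = 0), grows as it swings outward, away from the dock, to 1.65. At q the bar points from the hinge along (-cos q, -sin q) of the dock frame. It stays where left (friction 0.04 N m). The dish can pass with it beyond about 1.5.
- gate_hinge (a point): Gate's hinge axis at bench level: a 20 mm thick steel post, 44 mm high, at x = 72, y = -12 mm of the dock frame.
- gate_pin (a point): Point in the gate bar under its upright black pin (12 mm thick, top 48 mm above the bench), 128 mm from the hinge axis, 34 mm above the bench. The steel bar is 10 mm thick, 28 to 40 mm above the bench (passing over the flared lead-ins), and ends 141 mm from the hinge; push it from either side with a fingertip.
- beaker: Bystander: small glass beaker, 52 mm across, 58 mm high, by the dock mouth on the side away from the hinge. Origin: centre of underside. Leave alone.
- timer: Bystander: flat white bench timer, 62 x 66 x 19 mm, by the dock mouth on the hinge side. Origin: centre of underside. Leave alone. A fixed mini-centrifuge, 0.14 m high, 0.18 m across, stands at about x = 0.81, y = 0.06 m: keep the gripper clear of it.
- tape_roll: Bystander: roll of tape lying flat, 104 mm across, 25 mm high, at the far right. Origin: centre of underside. Leave alone.

How it is judged:
By the outcome, as a careful person would: the job done as asked, in the order asked, and still so for the second after the job is handed in, with the robot touching nothing.
It also fails if it takes over 72 s, if anything falls off the work surface, if the arm or the gripper's body presses on something with over 40 N, if the wrist force passes 120 N, or if a joint passes its speed limit or range.

ROBOT

A 7-joint arm with a two-finger parallel gripper is mounted at the origin on a cart in front of the work surface, level with it; the furniture and walls round the work are solid. World frame = base frame: x ahead of the robot, y to its left, z up, the work surface at z = 0. Lengths are in m, angles in rad, forces in N, time in s.
With the tool pointing down it reaches from about 0.425 to 0.875 m from the base axis. Payload 4.7 kg.
Tool frame: the origin (TCP) lies between the finger pads; the fingertips stand 14 mm ahead of it and the grasp point (between the pads) lies 5 mm behind it; z points along the fingers, y is the line along which they close (so a half turn about z gives the same grasp; the last joint's range is limited). The gripper opens to 87 mm and grips with 3 to 60 N. Pads are 19 mm wide; open, the fingers measure 117 mm over their backs; the gripper's body (75 mm by 190 mm) begins 51 mm behind the grasp point.
Start: joints at [1.236, 0.321, -0.07, 1.45, 0.023, 1.371, -0.057], TCP at [0.222, -0.611, 0.201] pointing down, gripper open.
Joint ranges: [-2.86, 2.86], [-0.3, 2.09], [-1.38, 1.24], [0.06, 2.45], [-1.56, 4.7], [0.09, 2.05], [-2.69, 2.69]. Speed limits (rad/s): [2.57, 2.57, 3.14, 3.14, 3.14, 3.14, 3.14].

INTERFACE

Orientations are given as a rotation vector (axis times angle).
In Python, from bench import ctrl gives the robot as it stands.
- The arm moves only by the shell command python3 -m inch 'ROWS' [OPENING] [FORCE]. ROWS is JSON, a list of rows, each a list of 6 numbers: the shift along the world's x, y, z in mm, then the turn, a rotation vector about the world's x, y, z in degrees. In form: [[tx, ty, tz, rx, ry, rz], ...]. A call has 1 to 20 rows; each row is the pose to reach, as a shift and turn from the pose commanded when the call began; what a row does not reach only later rows make up. A row lasts 1/8 s, in which the tool goes at most 62.5 mm and 10.7 degrees, less where a joint would pass 70% of its speed; a pose out of reach is approached as far as the arm can. A call with a gripper value outside its range is refused whole. OPENING is the finger opening in mm, from 0 to 87, set as the call begins (- or left out, the last holds). The fingers move at their own pace and stop on an object; FORCE is the grip in N (left out, the last holds). Time passes only in rows, so rows that repeat a pose let the fingers close. It gives the time, the measured TCP pose, the force, the opening and the grip force at its end, in the units of the state.
- ctrl.get_state(): the state, without advancing time (a new reading comes with each control period).
- ctrl.get_image(name): name is "side" or "top" or "wrist"; returns (picture, depth): 420x560x3 uint8, red, green, blue; 420x560 float32, m along the optical axis (not along the pixel's ray), 0 where there is no reading.
- ctrl.camera_params(name): a dict with "mtx" (3x3 intrinsics, pixels), "dist_coeffs" ([k1, k2, p1, p2, k3] as OpenCV has them; the pictures are not rectified), "T" (4x4, takes a point from camera to world coordinates). Camera axes: x right, y down, z forward; pixel columns grow to the right and rows downward; lengths in m; the calibration is good to about 2 mm. A picture is of the moment at which its call begins: read the wrist's pose just before it. camera_params takes no time and is no camera call; for the wrist camera it gives the pose at the moment of the call.
- ctrl.close_job(): hands the job in; it is judged then, once.
The state is a dict: "time": time; "joint_positions": joint angles; "qd": joint speeds; "joint_torque": joint torques, N m; "position": TCP position; "tool_rot": TCP orientation; "ft_force": force on the tool from outside, world axes, zero at the start; "torque": the same for the moment, N m; "grip_width": opening from 0.0 (shut) to 1.0 (fully open); "grip_force": force on a finger pad.
Only numpy, scipy, OpenCV 4.12 (cv2) and the standard library are available. Lean on these libraries where they do the work, as an engineer would, in place of code of your own. Each camera call takes 0.05 s, during which the arm holds its last target. There are 200 camera calls.

## Working session

There is one attempt and no reset: what is moved stays moved. The work goes in short steps, Python scripts to look and compute and a shell command to move; the robot and the scene stay as the last step left them, time stands still between calls to the robot, and variables do not carry over. Pictures are saved under pics/ and viewed, at most 10 in all, crops included, and the job is handed in when it is done.

```bash
mkdir -p pics; ls; python3 - <<'E'
from bench import ctrl
import cv2,numpy as np
s=ctrl.get_state();print(s['time'],s['position'],s['tool_rot'],s['ft_force'],s['grip_width'])
for n in('top','side'):
    im,d=ctrl.get_image(n);cv2.imwrite(f'pics/{n}0.png',im[:,:,::-1]);np.save(f'pics/{n}0d.npy',d)
    p=ctrl.camera_params(n);print(n,p['mtx'],p['dist_coeffs'],p['T'])
E
```

```text
pics
0.0 [ 0.22191351 -0.61030233  0.20015635] [-3.09205302e+00 -5.44891559e-01  6.47161235e-04] [-0.77385786  0.29013461  0.18126824] 1.0006080138053817
top [[517.38090239   0.         286.33585345]
 [  0.         517.38090239 207.39005897]
 [  0.           0.           1.        ]] [-0.04617029  0.          0.          0.          0.        ] [[-2.09630205e-02 -9.88826655e-01  1.47588613e-01  4.12162377e-01]
 [-9.99776224e-01  2.11522828e-02 -2.87206966e-04  7.27621408e-02]
 [-2.83783817e-03 -1.47561607e-01 -9.89048795e-01  1.21722044e+00]
 [ 0.00000000e+00  0.00000000e+00  0.00000000e+00  1.00000000e+00]]
side [[506.66127119   0.         279.70135964]
 [  0.         506.66127119 203.67689959]
 [  0.           0.           1.        ]] [-0.05225777  0.          0.          0.          0.        ] [[-0.61597273 -0.52360311  0.58857233 -0.16467512]
 [-0.78763813  0.39581078 -0.47218641  0.7006866 ]
 [ 0.014275   -0.75443596 -0.65621842  0.91393922]
 [ 0.          0.          0.          1.        ]]
```

View pics/top0.png

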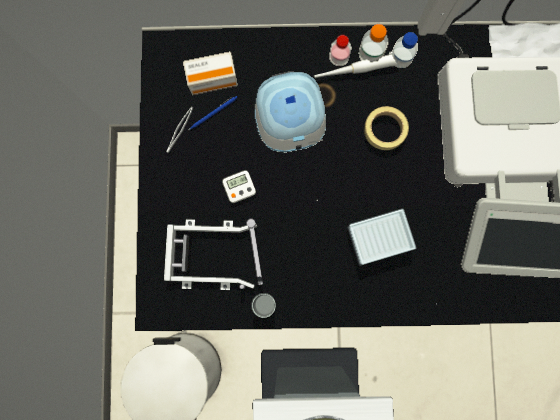

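View pics/side0.png

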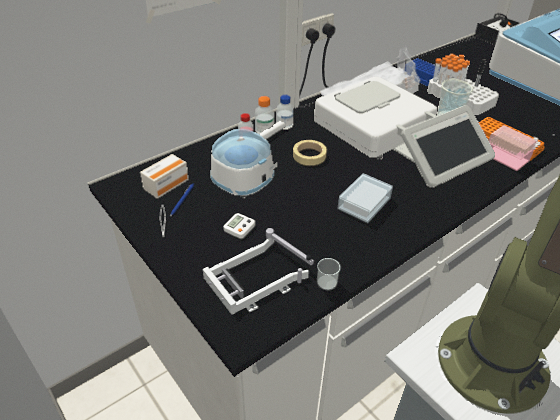

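The top view shows the dock with hinge post near (250,224), gate pin near (260,283), back bar at column ~170, and mouth to the right. The dish is near (382,237), the beaker at (263,305) and the timer at (239,186). The side view agrees. Next I'll zoom in and measure.

```bash
cat > h.py <<'E'
import cv2,numpy as np
from bench import ctrl
def ray(p,uv,z):
    n=cv2.undistortPoints(np.array(uv,float).reshape(-1,1,2),np.array(p['mtx']),np.array(p['dist_coeffs'])).reshape(-1,2)
    T=np.array(p['T']);d=np.c_[n,np.ones(len(n))]@T[:3,:3].T
    return (T[:3,3]+d*((z-T[2,3])/d[:,2])[:,None])[:,:2]
def proj(p,X):
    T=np.linalg.inv(p['T']);r,_=cv2.Rodrigues(T[:3,:3])
    return cv2.projectPoints(np.array(X,float).reshape(-1,1,3),r,T[:3,3],np.array(p['mtx']),np.array(p['dist_coeffs']))[0].reshape(-1,2)
E
python3 - <<'E'
from h import *
im=cv2.imread('pics/top0.png');p=ctrl.camera_params('top')
cv2.imwrite('pics/dock.png',cv2.resize(im[205:320,155:285],None,fx=5,fy=5,interpolation=cv2.INTER_CUBIC))
g=cv2.cvtColor(im,cv2.COLOR_BGR2GRAY)
m=(g>90).astype(np.uint8);m[:205]=0;m[270:]=0;m[:,:335]=0;m[:,425:]=0
c=max(cv2.findContours(m,0,2)[0],key=cv2.contourArea)
print(np.squeeze(cv2.approxPolyDP(c,3,True)).tolist())
w=ray(p,c.reshape(-1,2),.046)*1000
print(cv2.minAreaRect(w.astype(np.float32)))
for n,uv,z in(('hinge',(250,224),.044),('pin',(260,283),.048),('beaker',(263,305),.03),('timer',(239,186),.019)):print(n,ray(p,[uv],z))
pw=ctrl.camera_params('wrist');print(pw['T'],pw['mtx'])
E
```

```text
[[403, 209], [349, 225], [360, 263], [415, 248]]
((516.0391845703125, -142.58572387695312), (96.58951568603516, 133.7251739501953), 15.167085647583008)
hinge [[0.55067789 0.15615679]]
pin [[0.41677869 0.13496064]]
beaker [[0.36739246 0.12983753]]
timer [[0.64433245 0.18293048]]
[[ 0.34311127 -0.91144152 -0.22704406  0.2834998 ]
 [-0.93929143 -0.33357943 -0.08035151 -0.58932231]
 [-0.00250153  0.24083005 -0.97056408  0.38406208]
 [ 0.          0.          0.          1.        ]] [[304.92220149   0.         274.86300397]
 [  0.         304.92220149 214.1987133 ]
 [  0.           0.           1.        ]]
```

View pics/dock.png

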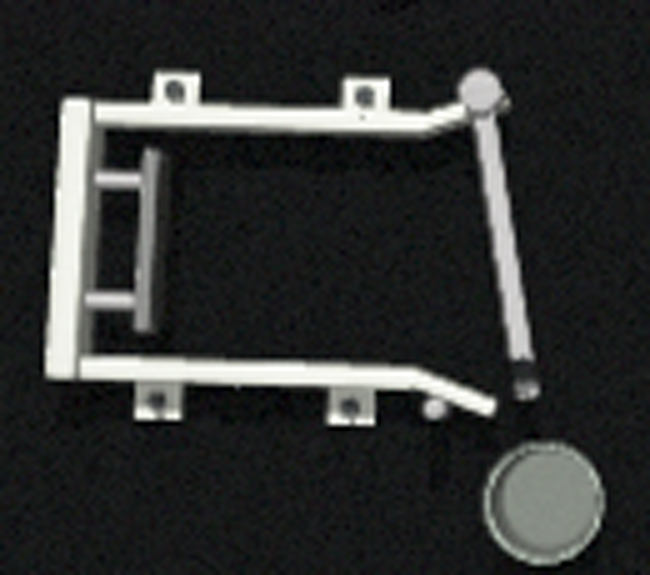

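The crop shows the hinge post top at about (481,92), the stop post at (434,408) and the pin at (526,375). The rail inner edges run (100,125)-(420,131) and (85,355)-(415,368). The gate is slightly ajar.

```bash
cat >> h.py <<'E'
def mg(p,crop,z): return ray(p,np.array(crop,float)/5+[155,205]-.4,z)*1000
E
python3 - <<'E'
from h import *
p=ctrl.camera_params('top')
h,s=mg(p,[[481,92],[434,408]],.044);pin=mg(p,[[526,370]],.048)[0]
print(h,s,pin,np.linalg.norm(h-s),np.hypot(144,15),'pin r',np.linalg.norm(pin-h))
v=h-s;yaw=np.arctan2(v[1],v[0])-np.arctan2(-15,144)
g=cv2.cvtColor(cv2.imread('pics/top0.png'),6)
# rails: centre of bright band per column
for r0,r1 in((222,233),(273,283)):
    pts=[]
    for u in list(range(178,186))+list(range(198,220)):
        col=g[r0:r1,u]; 
        ix=np.where(col>150)[0]
        if len(ix):pts.append((u,r0+ix.mean()))
    w=ray(p,pts,.024)*1000
    vx,vy,x0,y0=cv2.fitLine(w.astype(np.float32),cv2.DIST_HUBER,0,.01,.01).ravel()
    print('rail',np.degrees(np.arctan2(-vx*np.sign(vy),abs(vy))),x0,y0)
print('yaw posts',np.degrees(yaw))
c,sn=np.cos(yaw),np.sin(yaw);R=np.array([[c,-sn],[sn,c]])
o=(h+s)/2-R@np.array([0,-4.5]);print('dock o',o,'home',o+R@[0,65])
for nm,cr,z in(('buffer face L',[[160,150],[154,330]],.028),('rails in',[[415,131],[415,368],[100,125],[85,355]],.024)):
    print(nm,((mg(p,cr,z)-o)@R).round(1).tolist())
d=R.T@(pin-h);print('q',np.arctan2(-d[1],-d[0]))
print('beaker dock',R.T@([367,130]-o),'dish dock',R.T@([516,-142.6]-o))
E
```

```text
[552.93729953 154.30440316] [410.50847923 177.05069725] [426.56434026 135.27094957] 144.23370876762115 144.77914214416384 pin r 127.79826754795755
rail -2.8642988 545.91125 269.25342
rail -3.0998104 428.59796 270.13422
yaw posts -3.1268148108104925
dock o [481.96834696 170.17085084] home [485.51384534 235.0740822 ]
buffer face L [[41.6, 136.5], [-41.1, 134.3]]
rails in [[54.8, 19.4], [-54.0, 14.3], [52.7, 166.0], [-53.5, 166.2]]
q 0.2040629515307493
beaker dock [-112.60602362  -46.38212483] dish dock [  51.04142763 -310.44891884]
```

```bash
python3 -m inch '[[258,310,0,0,0,-23],[258,310,0,0,0,-23],[258,310,0,0,0,-23],[258,310,0,0,0,-23],[258,310,0,0,0,-23],[258,310,0,0,0,-23],[258,310,0,0,0,-23],[260,793,-50,0,0,-23],[260,793,-50,0,0,-23],[260,793,-50,0,0,-23],[260,793,-50,0,0,-23],[260,793,-50,0,0,-23],[260,793,-50,0,0,-23],[260,793,-50,0,0,-23],[260,793,-50,0,0,-23],[260,793,-50,0,0,-23],[260,793,-50,0,0,-23]]' 0
python3 - <<'E'
from h import *
p=ctrl.camera_params('wrist');im,d=ctrl.get_image('wrist');cv2.imwrite('pics/w1.png',im[:,:,::-1])
import pickle;pickle.dump(p,open('pics/w1.pkl','wb'))
X=[[552.9,154.3,44],[410.5,177.05,44],[426.5,135.3,48]]
print(proj(p,np.array(X)/1000), ctrl.get_state()['ft_force'])
E
```

```text
time: 2.22
position: [0.482, 0.1813, 0.1509]
tool_rot: [3.14, -0.083, -0.001]
ft_force: [0.2, -0.9, -0.9]
grip_width: 0.009
grip_force: 0.0
[[299.20630233 130.65461018]
 [281.58797236 274.64414551]
 [322.42617457 259.74306631]] [ 0.21927302 -0.34145894  0.46205632]
```

View pics/w1.png

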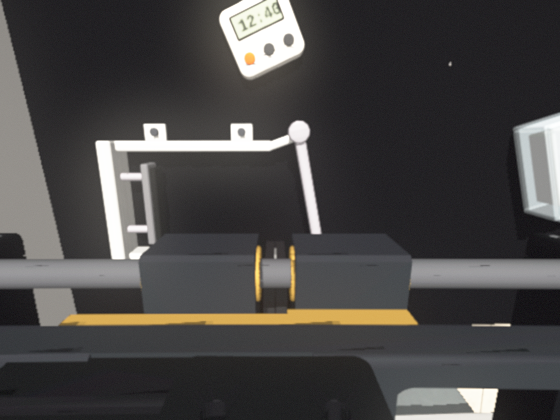

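The wrist view shows the hinge post at (299,132), where it was predicted (299,131), so the dock pose is confirmed. Next I'll lower inside the gate and sweep it open.

```bash
python3 -m inch '[[0,0,-50,0,0,0],[0,0,-90,0,0,0],[0,0,-115,0,0,0],[0,0,-115,0,0,0],[-3,-18,-115,0,0,0],[-6,-30,-115,0,0,0],[-6,-40,-115,0,0,0],[-3,-50,-115,0,0,0],[1,-60,-115,0,0,0],[8,-70,-115,0,0,0],[16,-80,-115,0,0,0],[24,-88,-115,0,0,0],[31,-93,-115,0,0,0],[38,-97,-115,0,0,0],[45,-100,-115,0,0,0],[52,-102,-115,0,0,0],[56,-103,-115,0,0,0],[56,-103,-115,0,0,0]]'
python3 - <<'E'
from h import *
im,d=ctrl.get_image('top');cv2.imwrite('pics/top2.png',cv2.resize(im[150:320,150:430,::-1],None,fx=2.8,fy=2.8,interpolation=cv2.INTER_CUBIC))
E
```

```text
time: 4.53
position: [0.5383, 0.0792, 0.0363]
tool_rot: [-3.14, 0.083, 0.0]
ft_force: [0.1, 0.0, -0.2]
grip_width: 0.004
grip_force: 0.0
```

View pics/top2.png

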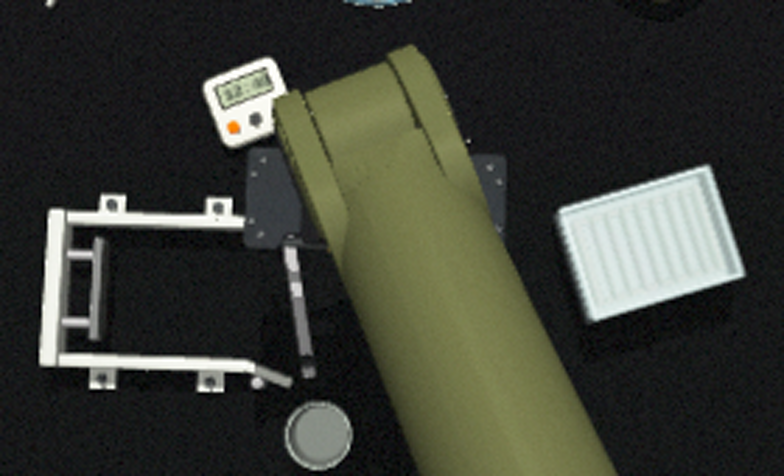

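The top view shows the gate bar still at about (290,250)-(308,372) in the crop, so it looks unmoved even though the tool is past it. I'll check from the side.

```bash
python3 - <<'E'
from h import *
im,d=ctrl.get_image('side');w,_=ctrl.get_image('wrist')
a=cv2.resize(im[200:340,170:400],(600,365));b=cv2.resize(w[:,:,:],(300,225))
o=np.zeros((592,600,3),np.uint8);o[:365]=a;o[366:591,:300]=b
cv2.imwrite('pics/s3.png',o[:,:,::-1]);print(ctrl.get_state()['time'],ctrl.get_state()['position'])
E
```

```text
4.675 [0.53784818 0.07931758 0.03623701]
```

View pics/s3.png

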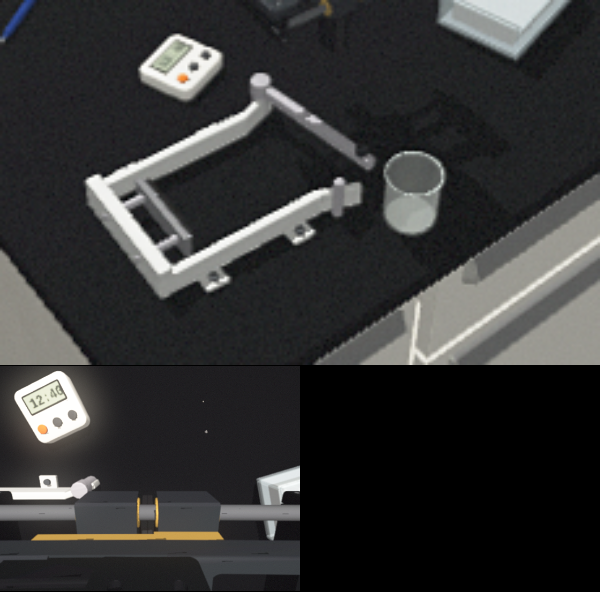

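```bash
python3 - <<'E'
from h import *
p=ctrl.camera_params('side')
print(proj(p,[[.538,.079,.022],[.538,.079,.0],[.538,.079,.036],[.538,.079,.09],[.553,.154,.044]]))
im,d=ctrl.get_image('side');cv2.imwrite('pics/s4.png',cv2.resize(im[110:290,200:400,::-1],None,fx=3.3,fy=3.3))
E
```

```text
[[296.98770557 226.77003478]
 [296.67393092 232.94669962]
 [297.19093192 222.76649024]
 [298.00177479 206.76918228]
 [270.02827348 229.64619274]]
```

View pics/s4.png

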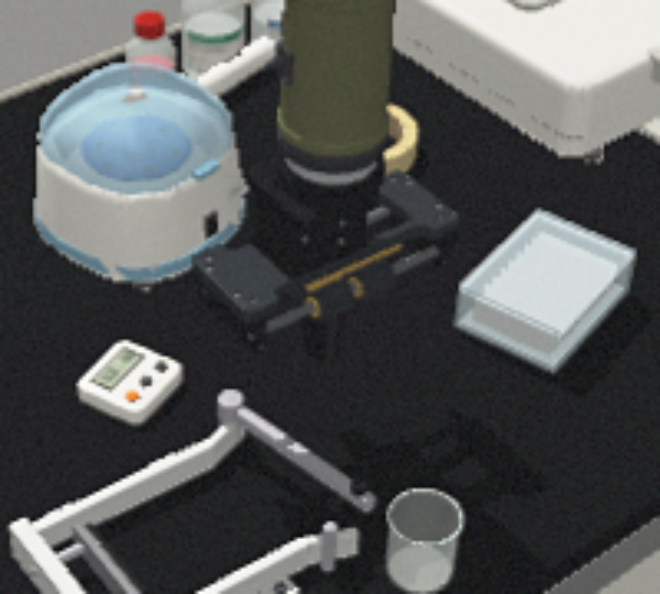

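```bash
python3 - <<'E'
from h import *
for n in('side',):
    p=ctrl.camera_params(n);im,d=ctrl.get_image(n)
    n=cv2.undistortPoints(np.mgrid[270:330,195:245].reshape(2,-1).T.astype(float).reshape(-1,1,2),np.array(p['mtx']),np.array(p['dist_coeffs'])).reshape(60,50,2)
    D=d[195:245,270:330].T[...,None];P=np.concatenate([n*D,D],2)@np.array(p['T'])[:3,:3].T+np.array(p['T'])[:3,3]
    P[D[...,0]==0]=np.nan
    for u in range(18,40,3):
        print(270+u,[(195+v,*(P[u,v]*1000).round().tolist()) for v in range(8,40,4)])
E
```

```text
288 [(203, 641.0, 25.0, 3.0), (207, 632.0, 32.0, -2.0), (211, 621.0, 41.0, -3.0), (215, 606.0, 53.0, -1.0), (219, 592.0, 64.0, 1.0), (223, 582.0, 72.0, -2.0), (227, 570.0, 82.0, -1.0), (231, 556.0, 93.0, 2.0)]
291 [(203, 512.0, 124.0, 144.0), (207, 629.0, 24.0, -4.0), (211, 612.0, 38.0, 1.0), (215, 602.0, 46.0, -2.0), (219, 587.0, 59.0, 2.0), (223, 578.0, 65.0, -3.0), (227, 563.0, 78.0, 2.0), (231, 555.0, 84.0, -3.0)]
294 [(203, 509.0, 118.0, 142.0), (207, 535.0, 94.0, 99.0), (211, 542.0, 88.0, 78.0), (215, 541.0, 89.0, 66.0), (219, 583.0, 52.0, 1.0), (223, 573.0, 60.0, -2.0), (227, 559.0, 71.0, 0.0), (231, 548.0, 80.0, -1.0)]
297 [(203, 502.0, 115.0, 146.0), (207, 527.0, 92.0, 103.0), (211, 528.0, 90.0, 89.0), (215, 528.0, 90.0, 76.0), (219, 527.0, 90.0, 63.0), (223, 569.0, 52.0, -4.0), (227, 557.0, 62.0, -3.0), (231, 542.0, 75.0, 2.0)]
300 [(203, 504.0, 103.0, 139.0), (207, 529.0, 80.0, 96.0), (211, 529.0, 80.0, 83.0), (215, 528.0, 79.0, 70.0), (219, 571.0, 40.0, 3.0), (223, 562.0, 48.0, -1.0), (227, 551.0, 57.0, -1.0), (231, 538.0, 67.0, -0.0)]
303 [(203, 503.0, 95.0, 134.0), (207, 528.0, 71.0, 92.0), (211, 591.0, 13.0, 2.0), (215, 577.0, 25.0, 5.0), (219, 569.0, 31.0, -1.0), (223, 556.0, 43.0, 1.0), (227, 543.0, 53.0, 2.0), (231, 537.0, 58.0, -4.0)]
306 [(203, 614.0, -17.0, -0.0), (207, 601.0, -6.0, -0.0), (211, 588.0, 5.0, 0.0), (215, 575.0, 17.0, 2.0), (219, 565.0, 25.0, -1.0), (223, 552.0, 35.0, -1.0), (227, 540.0, 46.0, 0.0), (231, 531.0, 53.0, -2.0)]
309 [(203, 607.0, -22.0, 1.0), (207, 598.0, -14.0, -3.0), (211, 581.0, 0.0, 3.0), (215, 571.0, 9.0, -0.0), (219, 562.0, 17.0, -3.0), (223, 546.0, 30.0, 1.0), (227, 535.0, 40.0, 1.0), (231, 524.0, 49.0, 0.0)]
```

The depth image puts the fingertips near z≈60 mm, against a stated 22 mm, so the fingers passed over the bar. I'll go back inside and measure tip height against reported TCP.

```bash
cat >> h.py <<'E'
def cloud(n):
    p=ctrl.camera_params(n);im,d=ctrl.get_image(n)
    uv=np.indices(d.shape)[::-1].reshape(2,-1).T.astype(float)
    q=cv2.undistortPoints(uv.reshape(-1,1,2),np.array(p['mtx']),np.array(p['dist_coeffs'])).reshape(-1,2)
    D=d.reshape(-1,1);P=np.c_[q*D,D]@np.array(p['T'])[:3,:3].T+np.array(p['T'])[:3,3]
    return P[D[:,0]>0]*1000,uv[D[:,0]>0],im
def tip():
    s=ctrl.get_state();t=np.array(s['position'])*1000;P,uv,im=cloud('side')
    k=(np.abs(P[:,0]-t[0])<22)&(np.abs(P[:,1]-t[1])<55)&(P[:,2]>12)&(P[:,2]<140)
    Z=P[k]; print('t',s['time'],'tcp',t.round(1),'force',np.round(s['ft_force'],1),'low z',np.sort(Z[:,2])[:12].round(),'n',len(Z))
    return Z
E
python3 -m inch '[[0,0,50,0,0,0],[-20,40,50,0,0,0],[-56,103,50,0,0,0],[-56,103,50,0,0,0]]'
python3 -c "
from h import *
Z=tip();Z=Z[Z[:,2]<130];print([ (a,Z[(Z[:,2]>=a)&(Z[:,2]<a+8)].mean(0).round().tolist()) for a in range(60,130,8) if ((Z[:,2]>=a)&(Z[:,2]<a+8)).any()])"
python3 -m inch '[[0,0,0,0,0,0],[0,0,0,0,0,0],[0,0,0,0,0,0],[0,0,0,0,0,0]]' 50
python3 -c "
from h import *
Z=tip()"
```

```text
time: 5.28
position: [0.4794, 0.1868, 0.0868]
tool_rot: [-3.14, 0.071, 0.0]
ft_force: [0.0, -0.0, -0.4]
grip_width: 0.008
grip_force: 0.0
t 5.275 tcp [479.4 186.8  86.8] force [ 0.  -0.  -0.4] low z [27. 29. 30. 30. 30. 30. 30. 31. 31. 32. 32. 32.] n 214
[(100, [472.0, 192.0, 107.0]), (108, [476.0, 192.0, 112.0]), (116, [476.0, 191.0, 119.0]), (124, [476.0, 192.0, 127.0])]
time: 5.82
position: [0.4825, 0.1815, 0.0862]
tool_rot: [3.14, -0.085, -0.0]
ft_force: [-0.2, 0.2, -0.4]
grip_width: 0.376
grip_force: 0.0
t 5.825 tcp [482.5 181.5  86.2] force [-0.2  0.2 -0.4] low z [28. 28. 30. 30. 30. 31. 31. 31. 31. 31. 31. 32.] n 263
```

```bash
python3 - <<'E'
from h import *
Z=tip();Z=Z[Z[:,2]>45];print(np.sort(Z[:,2])[:8].round(1))
E
python3 -m inch '[[0,0,-15,0,0,0],[0,0,-30,0,0,0],[0,0,-45,0,0,0],[0,0,-50,0,0,0],[0,0,-50,0,0,0]]' 0
python3 - <<'E'
from h import *
Z=tip();Z=Z[Z[:,2]>45];print(np.sort(Z[:,2])[:8].round(1))
im,_=ctrl.get_image('side');cv2.imwrite('pics/s5.png',cv2.resize(cv2.convertScaleAbs(im[170:310,200:370,::-1],alpha=2.2,beta=20),None,fx=4,fy=4))
E
```

```text
t 5.875 tcp [482.4 181.7  86.2] force [0.  0.2 0.2] low z [28. 29. 30. 30. 30. 30. 30. 31. 31. 31. 31. 31.] n 271
[104.9 105.9 107.2 107.7 108.2 108.3 108.3 108.4]
time: 6.55
position: [0.4817, 0.1822, 0.0357]
tool_rot: [3.14, -0.082, -0.002]
ft_force: [0.0, -0.8, 0.7]
grip_width: 0.077
grip_force: 0.0
t 6.55 tcp [481.7 182.2  35.7] force [ 0.  -0.8  0.7] low z [29. 29. 29. 31. 31. 31. 32. 32. 33. 33. 33. 33.] n 274
[54.5 54.5 55.7 56.7 56.9 57.  58.1 58.2]
```

View pics/s5.png

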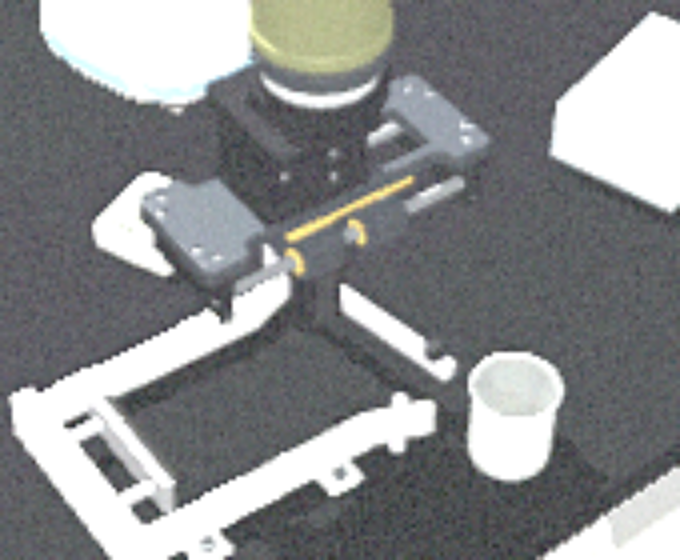

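The depth puts the tips about 19 mm above the reported TCP. I need the body's underside too, since it could hit the beaker or posts.

```bash
python3 - <<'E'
from h import *
t=np.array(ctrl.get_state()['position'])*1000
P=np.vstack([cloud('side')[0] for _ in range(3)])
for a in range(-110,111,10):
    k=(abs(P[:,0]-t[0])<60)&(P[:,1]-t[1]>=a)&(P[:,1]-t[1]<a+10)&(P[:,2]>50)&(P[:,2]<200)
    if k.sum()>3:
        z=np.sort(P[k][:,2]);i=z<z[2]+15;print(a,k.sum(),z[2].round(),'x',(P[k][P[k][:,2]<z[2]+15][:,0].mean()-t[0]).round())
E
```

```text
-100 90 168.0 x 5.0
-90 371 127.0 x -4.0
-80 572 128.0 x -12.0
-70 402 140.0 x -4.0
-60 142 140.0 x -19.0
-50 112 141.0 x -32.0
-40 117 140.0 x -30.0
-30 219 132.0 x -38.0
-20 278 99.0 x -10.0
-10 507 59.0 x -9.0
0 389 58.0 x -3.0
10 489 61.0 x -1.0
20 319 134.0 x -34.0
30 379 131.0 x -23.0
40 339 140.0 x -27.0
50 565 140.0 x -27.0
60 323 141.0 x -26.0
70 391 140.0 x -27.0
80 668 127.0 x 0.0
90 513 135.0 x -17.0
```

The whole gripper sits about 35 mm higher than the reported TCP implies, and the body-to-tip distance is as stated. I'll allow for that offset in z: tip ≈ reported z + 20.

```bash
python3 -m inch '[[0,0,-15,0,0,0],[0,0,-25,0,0,0],[0,0,-33,0,0,0],[0,0,-33,0,0,0]]' 0
python3 -c "
from h import *
Z=tip()
k=Z[(Z[:,2]>12)&(abs(Z[:,1]-182)<25)];print(np.sort(k[:,2])[:6])"
```

```text
time: 7.3
position: [0.4813, 0.182, 0.0023]
tool_rot: [3.14, -0.082, -0.003]
ft_force: [0.2, 0.7, -0.3]
grip_width: 0.005
grip_force: 0.0
t 7.3 tcp [481.3 182.    2.3] force [ 0.2  0.7 -0.3] low z [22. 24. 24. 24. 25. 25. 25. 26. 26. 26. 26. 27.] n 357
[21.90352022 23.82520715 24.10748161 24.23910049 24.86972366 24.96172568]
```

Tip is at z≈22. Now I'll sweep the gate open.

```bash
python3 -m inch '[[-3,-18,0,0,0,0],[-6,-30,0,0,0,0],[-6,-40,0,0,0,0],[-3,-50,0,0,0,0],[1,-60,0,0,0,0],[8,-70,0,0,0,0],[16,-80,0,0,0,0],[24,-88,0,0,0,0],[31,-93,0,0,0,0],[38,-97,0,0,0,0],[45,-100,0,0,0,0],[52,-102,0,0,0,0],[56,-103,0,0,0,0],[58,-103,0,0,0,0],[58,-103,0,0,0,0]]'
python3 - <<'E'
from h import *
P,uv,im=cloud('side')
h=np.array([552.9,154.3]);d=P[:,:2]-h;r=np.hypot(*d.T)
k=(P[:,2]>32)&(P[:,2]<44)&(r>100)&(r<140)&(d[:,1]<-5)&(d[:,0]>-150)
a=np.degrees(np.arctan2(-d[k][:,1],-d[k][:,0]));print(np.histogram(a,bins=range(0,130,5)))
E
```

```text
time: 9.22
position: [0.5379, 0.0793, 0.003]
tool_rot: [3.139, -0.081, -0.007]
ft_force: [-7.0, 1.1, 5.1]
grip_width: 0.001
grip_force: 3.2
(array([ 0,  0,  0,  0,  0,  0,  0,  0,  0,  0,  0,  0,  0,  0,  0,  0,  0,
       17,  6,  0,  0,  0,  0,  0,  0]), array([  0,   5,  10,  15,  20,  25,  30,  35,  40,  45,  50,  55,  60,
        65,  70,  75,  80,  85,  90,  95, 100, 105, 110, 115, 120, 125]))
```

The gate is at about 1.62 rad and against its stop. I'll back off, rise, and go to the dish's +x side.

```bash
python3 -m inch '[[-12,0,0,0,0,0],[-12,0,50,0,0,0],[-10,-10,80,0,0,0],[30,-70,80,0,0,0],[50,-130,80,0,0,0],[72,-190,80,0,0,0],[72,-226,80,0,0,0],[72,-226,40,0,0,0],[72,-226,-5,0,0,0],[72,-226,-14,0,0,0],[72,-226,-14,0,0,0]]' 80
python3 - <<'E'
from h import *
Z=tip();print('lowest',np.sort(Z[Z[:,0]>590][:,2])[:8].round())
p=ctrl.camera_params('top');im,_=ctrl.get_image('top');cv2.imwrite('pics/top6.png',cv2.resize(im[150:320,150:430,::-1],None,fx=2.8,fy=2.8,interpolation=cv2.INTER_CUBIC))
E
```

```text
time: 10.65
position: [0.6123, -0.1467, -0.0103]
tool_rot: [3.14, -0.082, 0.0]
ft_force: [-0.2, 0.0, 1.5]
grip_width: 0.915
grip_force: 0.0
t 10.65 tcp [ 612.3 -146.7  -10.3] force [-0.2  0.   1.5] low z [12. 12. 13. 13. 13. 13. 14. 14. 15. 15. 15. 15.] n 432
lowest [12. 12. 13. 13. 13. 13. 14. 14.]
```

View pics/top6.png

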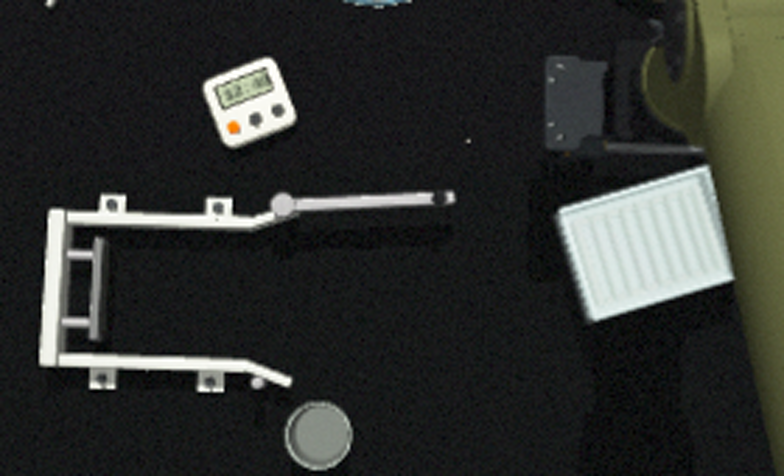

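The gate is wide open with its pin at crop (440,198), and the gripper is at the dish's far side. I'll push it toward −x in the dock frame, slowly.

```bash
python3 -m inch '[[-8,0,0,0,0,0],[-13,1,0,0,0,0],[-17,1,0,0,0,0],[-21,1,0,0,0,0],[-25,1,0,0,0,0],[-29,2,0,0,0,0],[-33,2,0,0,0,0],[-37,2,0,0,0,0],[-41,2,0,0,0,0],[-45,3,0,0,0,0],[-49,3,0,0,0,0],[-53,3,0,0,0,0],[-57,3,0,0,0,0],[-61,4,0,0,0,0],[-65,4,0,0,0,0],[-69,4,0,0,0,0],[-73,4,0,0,0,0],[-77,4,0,0,0,0],[-81,5,0,0,0,0],[-85,5,0,0,0,0]]'
cat >> h.py <<'E'
def dish(lo=38,box=None):
    P,uv,im=cloud('side');a=np.radians(-3.1);R=np.array([[np.cos(a),-np.sin(a)],[np.sin(a),np.cos(a)]])
    print('t',ctrl.get_state()['time'])
    im2,_=ctrl.get_image('top');p=ctrl.camera_params('top')
    g=cv2.cvtColor(im2,cv2.COLOR_RGB2GRAY);m=(g>90).astype(np.uint8)
    x0,x1,y0,y1=box;mm=np.zeros_like(m);mm[y0:y1,x0:x1]=m[y0:y1,x0:x1]
    mm=cv2.morphologyEx(mm,cv2.MORPH_OPEN,np.ones((3,3)))
    c=max(cv2.findContours(mm,0,2)[0],key=cv2.contourArea)
    w=(ray(p,c.reshape(-1,2),.046)*1000-[482,170.2])@R
    print('dock-frame rect',cv2.minAreaRect(w.astype(np.float32)),'px',cv2.boundingRect(c))
    return im2
E
python3 -c "
from h import *
im=dish(box=(300,440,190,310));cv2.imwrite('pics/top7.png',im[:,:,::-1])"
```

```text
time: 13.25
position: [0.5267, -0.1415, -0.0108]
tool_rot: [-3.14, 0.082, 0.001]
ft_force: [1.2, 0.9, -0.9]
grip_width: 0.919
grip_force: 0.7
t 13.3
dock-frame rect ((26.496994018554688, -404.5000305175781), (275.2635192871094, 93.40119171142578), 5.726989269256592) px (397, 190, 43, 120)
```

```bash
python3 -m inch '[[-4,0,0,0,0,0],[-4,0,0,0,0,0],[10,0,0,0,0,0],[15,0,50,0,0,0],[10,-40,110,0,0,20],[-30,-80,110,0,0,40],[-67,-92,110,0,0,60],[-67,-92,110,0,0,80],[-67,-92,110,0,0,90],[-67,-92,110,0,0,90],[-67,-92,110,0,0,90]]' 60
python3 - <<'E'
from h import *
P,uv,im=cloud('side');a=np.radians(-3.1);R=np.array([[np.cos(a),-np.sin(a)],[np.sin(a),np.cos(a)]])
w=(P[:,:2]-[482,170.2])@R
k=(P[:,2]>30)&(P[:,2]<56)&(abs(w[:,0])<110)&(w[:,1]<-180)&(w[:,1]>-420)
print('side top pts',k.sum(),cv2.minAreaRect(w[k].astype(np.float32)),ctrl.get_state()['joint_positions'].round(2))
im2,_=ctrl.get_image('top')
o=np.hstack([im[130:310,230:450],im2[150:330,260:480]])
cv2.imwrite('pics/b7.png',cv2.resize(o[:,:,::-1],None,fx=1.8,fy=1.8))
np.save('pics/t7.npy',im2)
E
```

```text
time: 14.72
position: [0.4609, -0.2341, 0.0995]
tool_rot: [2.554, 1.829, 0.001]
ft_force: [0.2, -0.5, 0.5]
grip_width: 0.687
grip_force: 0.0
side top pts 1427 ((-1.18670654296875, -294.8790588378906), (136.78146362304688, 100.54255676269531), 89.75650787353516) [ 1.02  0.16 -0.65  1.89  0.11  1.13  0.01]
```

View pics/b7.png

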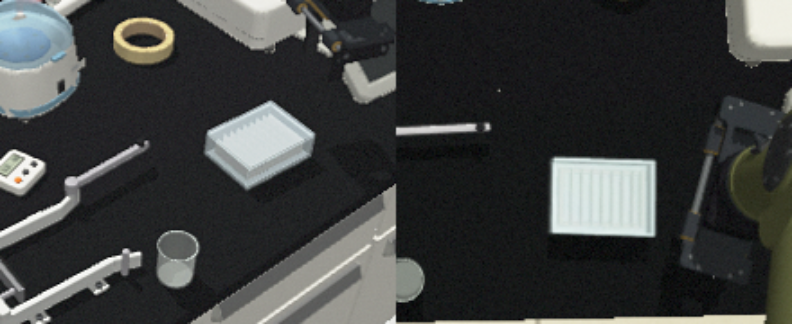

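The dish is squared to the dock in both views, in the clear and lined up with the mouth. The gripper still has about 16° of turn to finish. Now for the numbers.

```bash
python3 - <<'E'
from h import *
g=cv2.cvtColor(np.load('pics/t7.npy'),cv2.COLOR_RGB2GRAY);p=ctrl.camera_params('top')
m=np.zeros_like(g);m[225:290,335:412]=(g[225:290,335:412]>90)
c=max(cv2.findContours(m,0,2)[0],key=cv2.contourArea);print(cv2.boundingRect(c))
a=np.radians(-3.1);R=np.array([[np.cos(a),-np.sin(a)],[np.sin(a),np.cos(a)]])
w=(ray(p,c.reshape(-1,2),.046)*1000-[482,170.2])@R
print(cv2.minAreaRect(w.astype(np.float32)))
E
python3 -m inch '[[0,0,-40,0,0,16],[0,0,-40,0,0,16],[0,0,-40,0,0,16]]' 60
python3 -m inch '[[0,0,0,0,0,0]]'
```

```text
(345, 237, 60, 45)
((-0.4228019714355469, -295.39434814453125), (132.5908660888672, 97.14265441894531), 89.73794555664062)
time: 15.2
position: [0.4605, -0.2338, 0.0591]
tool_rot: [-2.286, -2.155, -0.001]
ft_force: [0.5, 0.2, -0.2]
grip_width: 0.69
grip_force: 0.0
time: 15.32
position: [0.4608, -0.2341, 0.0598]
tool_rot: [2.284, 2.155, 0.001]
ft_force: [0.1, 0.4, -0.8]
grip_width: 0.691
grip_force: 0.0
```

```bash
python3 -m inch '[[0,0,-40,0,0,0],[0,0,-65,0,0,0],[0,0,-71,0,0,0],[1,12,-71,0,0,0],[1,20,-71,0,0,0],[1,25,-71,0,0,0],[2,29,-71,0,0,0],[2,33,-71,0,0,0],[2,37,-71,0,0,0],[2,42,-71,0,0,0],[3,48,-71,0,0,0],[3,54,-71,0,0,0],[3,60,-71,0,0,0],[4,66,-71,0,0,0],[4,72,-71,0,0,0],[4,78,-71,0,0,0],[5,84,-71,0,0,0],[5,90,-71,0,0,0],[5,96,-71,0,0,0],[6,102,-71,0,0,0]]'
python3 -m inch '[[0,6,0,0,0,0],[1,12,0,0,0,0],[1,18,0,0,0,0],[1,24,0,0,0,0],[2,30,0,0,0,0],[2,36,0,0,0,0],[2,42,0,0,0,0],[3,48,0,0,0,0],[3,54,0,0,0,0],[3,60,0,0,0,0],[4,66,0,0,0,0],[4,72,0,0,0,0],[4,78,0,0,0,0],[5,84,0,0,0,0],[5,90,0,0,0,0],[5,96,0,0,0,0],[6,102,0,0,0,0],[6,108,0,0,0,0],[6,114,0,0,0,0],[6,120,0,0,0,0]]'
cat >> h.py <<'E'
def look():
    s=ctrl.get_state();P,uv,im=cloud('side');a=np.radians(-3.1);R=np.array([[np.cos(a),-np.sin(a)],[np.sin(a),np.cos(a)]])
    t=R.T@(np.array(s['position'][:2])*1000-[482,170.2]);print('tool dock',t.round(1),s['ft_force'].round(1))
    w=(P[:,:2]-[482,170.2])@R
    k=(P[:,2]>34)&(P[:,2]<54)&(abs(w[:,0])<62)&(w[:,1]<t[1]+155)&(w[:,1]>t[1]+12)
    print('dish side',cv2.minAreaRect(w[k].astype(np.float32)),k.sum())
    hy=w-[72,-12];r=np.hypot(*hy.T);g=(P[:,2]>32)&(P[:,2]<44)&(r>100)&(r<140)&(hy[:,1]<20)&(hy[:,0]>-30)
    print('gate q',np.median(np.arctan2(-hy[g][:,1],-hy[g][:,0])) if g.any() else None,g.sum())
E
python3 -c "
from h import *
look()"
```

```text
time: 17.82
position: [0.4658, -0.1314, -0.0118]
tool_rot: [-2.282, -2.159, 0.001]
ft_force: [0.0, -2.9, 2.4]
grip_width: 0.688
grip_force: 1.5
time: 20.32
position: [0.4722, -0.0116, -0.0117]
tool_rot: [2.282, 2.159, 0.0]
ft_force: [0.2, -1.5, -0.0]
grip_width: 0.69
grip_force: 0.8
tool dock [   0. -182.] [ 0.2 -1.5 -0. ]
dish side ((-2.1391868591308594, -103.90984344482422), (98.90290069580078, 131.98876953125), 0.14020533859729767) 1630
gate q 1.628348654670503 54
```

```bash
python3 -m inch '[[0,6,0,0,0,0],[1,12,0,0,0,0],[1,18,0,0,0,0],[1,24,0,0,0,0],[2,30,0,0,0,0],[2,36,0,0,0,0],[2,42,0,0,0,0],[3,48,0,0,0,0],[3,54,0,0,0,0],[3,60,0,0,0,0],[4,66,0,0,0,0],[4,72,0,0,0,0],[4,78,0,0,0,0],[5,84,0,0,0,0],[5,90,0,0,0,0],[5,96,0,0,0,0],[6,102,0,0,0,0],[6,108,0,0,0,0],[6,114,0,0,0,0],[6,120,0,0,0,0]]'
python3 -c "
from h import *
look()"
python3 -m inch '[[0,5,0,0,0,0],[1,10,0,0,0,0],[1,15,0,0,0,0],[1,20,0,0,0,0],[1,25,0,0,0,0],[2,30,0,0,0,0],[2,34,0,0,0,0],[2,38,0,0,0,0],[2,41,0,0,0,0],[2,44,0,0,0,0],[3,47,0,0,0,0]]'
python3 -c "
from h import *
look()"
```

```text
time: 22.88
position: [0.4781, 0.1085, -0.0117]
tool_rot: [2.282, 2.159, -0.0]
ft_force: [0.2, -2.0, 0.2]
grip_width: 0.692
grip_force: 1.2
tool dock [ -0.6 -61.8] [ 0.2 -2.   0.2]
dish side ((3.9541664123535156, 16.091232299804688), (115.84217071533203, 131.54344177246094), 0.1409144550561905) 1828
gate q None 0
time: 24.3
position: [0.4809, 0.1551, -0.0118]
tool_rot: [2.282, 2.159, -0.001]
ft_force: [-0.6, -2.6, 1.3]
grip_width: 0.689
grip_force: 1.3
tool dock [ -0.3 -15.2] [-0.6 -2.6  1.3]
dish side ((3.5830230712890625, 62.725257873535156), (112.57079315185547, 131.25997924804688), 0.8041369318962097) 1899
gate q None 0
```

```bash
python3 -m inch '[[0,2,0,0,0,0],[0,4,0,0,0,0],[0,4,0,0,0,0]]';python3 -m inch '[[0,2,0,0,0,0],[0,4,0,0,0,0],[0,4,0,0,0,0]]'
python3 -c "
from h import *
look()"
python3 -m inch '[[0,-10,0,0,0,0],[-1,-25,0,0,0,0],[-2,-40,0,0,0,0],[-2,-40,60,0,0,0],[-2,-90,100,0,0,0],[-12,-150,120,0,0,0],[-12,-210,120,0,0,0],[-12,-240,120,0,0,0],[-12,-240,120,0,0,0]]' 0
python3 - <<'E'
from h import *
a=np.radians(-3.1);R=np.array([[np.cos(a),-np.sin(a)],[np.sin(a),np.cos(a)]])
P,uv,im=cloud('side');w=(P[:,:2]-[482,170.2])@R
def ext(n,k,c): v=w[k][:,c];print(n,k.sum(),np.percentile(v,[1,5,50,95,99]).round(1) if k.any() else '')
t=(P[:,2]>40)&(P[:,2]<54)&(abs(w[:,0])<62)&(w[:,1]>-30)&(w[:,1]<150)
ext('dish y',t,1);ext('dish x',t,0)
b=(P[:,2]>18)&(P[:,2]<34)&(abs(w[:,0])<36)&(w[:,1]>120)&(w[:,1]<165);ext('buffer',b,1)
h=w-[72,-12];r=np.hypot(*h.T);g=(P[:,2]>32)&(P[:,2]<44)&(r>100)&(r<140)&(h[:,1]<20)&(h[:,0]>-30)
print('q',np.median(np.arctan2(-h[g][:,1],-h[g][:,0])),g.sum())
im2,_=ctrl.get_image('top');p=ctrl.camera_params('top');cv2.imwrite('pics/t8.png',im2[:,:,::-1])
g=cv2.cvtColor(im2,cv2.COLOR_RGB2GRAY)
for x in(-25,-5,20):   # grey profile along dock y at z=.046: rear and front lid edges
    ys=np.arange(-20,150,2.);X=np.c_[np.c_[np.full_like(ys,x),ys]@R.T+[482,170.2],np.full_like(ys,46)]/1000
    uv=proj(p,X).astype(np.float32);v=cv2.remap(g,uv[:,:1],uv[:,1:],1).ravel();print(x,v[:15],v[65:])
E
```

```text
time: 24.72
position: [0.4812, 0.1598, -0.0117]
tool_rot: [-2.281, -2.159, -0.001]
ft_force: [0.1, -0.0, -0.2]
grip_width: 0.693
grip_force: 0.3
time: 25.1
position: [0.4813, 0.1633, -0.0117]
tool_rot: [2.282, 2.159, 0.001]
ft_force: [-0.1, -1.5, -0.2]
grip_width: 0.691
grip_force: 0.9
tool dock [-0.3 -6.9] [-0.1 -1.5 -0.2]
dish side ((-1.6719398498535156, 70.74661254882812), (102.1274642944336, 131.18438720703125), 0.024326344951987267) 1917
gate q 1.639129863418259 5
time: 26.28
position: [0.4683, -0.0808, 0.1082]
tool_rot: [2.289, 2.151, -0.001]
ft_force: [-0.0, -0.8, -0.7]
grip_width: 0.005
grip_force: 0.0
dish y 1803 [  7.2  12.8  73.8 130.9 134.8]
dish x 1803 [-50.4 -48.1  -5.8  39.8  45. ]
buffer 259 [134.1 134.9 145.4 160.1 163.3]
q 1.6263871538020385 52
-25 [ 24  22  20  24  23  25  25  24  25  32  52 102 186 237 230] [225 208 207 218 222 219 200 169 174 201 221 167  85  78 122 145 135 113
 120 118]
-5 [ 24  22  24  21  23  23  23  23  23  26  53  68 195 234 233] [221 213 211 218 224 217 203 178 169 192 217 171  45  54 128 145 138  81
  25  25]
20 [ 24  25  23  21  21  22  21  21  22  28  54 117 194 234 229] [223 210 209 217 223 221 209 170 169 207 222 159  80  71 132 146 142  72
  33  23]
```

```bash
python3 - <<'E'
from h import *
a=np.radians(-3.1);R=np.array([[np.cos(a),-np.sin(a)],[np.sin(a),np.cos(a)]]);p=ctrl.camera_params('top')
for f in('top0','t8'):
    g=cv2.imread(f'pics/{f}.png',0)
    for x in(-12,0,12):
        ys=np.arange(122,166,2.);X=np.c_[np.c_[np.full_like(ys,x),ys]@R.T+[482,170.2],np.full_like(ys,28)]/1000
        uv=proj(p,X).astype(np.float32);print(f,x,cv2.remap(g,uv[:,:1],uv[:,1:],1).ravel())
E
```

```text
top0 -12 [ 23  22  18  16  16  34  36  59 110 146 134 104  28  22  20  21  21  20
  23  27  49  87]
top0 0 [ 15  21  18  19  23  31  41  68 125 149 142  86  42  24  24  24  20  22
  20  25  48  80]
top0 12 [ 21  22  17  16  25  34  34  49 126 143 142  93  21  14  16  14  10  13
  15  19  39  84]
t8 -12 [223 217 198 170 167 214 221 136  64  77 142 144 135  58  26  23  25  23
  20  28  49  87]
t8 0 [222 213 189 171 172 201 215 155  36  61 135 144 152  94  23  21  19  25
  22  27  48  78]
t8 12 [221 217 185 170 182 206 217 142  60  81 126 145 127  78  13  22  21  16
  15  22  40  86]
```

The buffer has moved in about 3 mm and the dish holds it there, so the dish is seated. The gate is still at 1.63. Next I'll go to the gate's outer side.

```bash
python3 -m inch '[[20,30,0,0,0,-10],[40,60,0,0,0,-20],[60,90,0,0,0,-30],[80,115,0,0,0,-40],[100,135,0,0,0,-50],[120,148,0,0,0,-60],[120,148,0,0,0,-70],[120,148,0,0,0,-80],[120,148,0,0,0,-90],[120,148,0,0,0,-90],[120,148,-50,0,0,-90],[120,148,-90,0,0,-90],[120,148,-106,0,0,-90],[120,148,-106,0,0,-90]]' 0
python3 -c "
from h import *
look()"
```

```text
time: 28.12
position: [0.5885, 0.0717, 0.0018]
tool_rot: [-3.14, 0.083, 0.003]
ft_force: [-0.4, 0.4, 1.0]
grip_width: 0.002
grip_force: 0.0
tool dock [111.7 -92.6] [-0.4  0.4  1. ]
dish side ((5.087558746337891, 27.46377944946289), (70.93402862548828, 115.5030746459961), 88.24211883544922) 790
gate q 1.624236540100389 55
```

```bash
python3 -m inch '[[-11,-3,0,0,0,0],[-22,-3,0,0,0,0],[-33,-4,0,0,0,0],[-45,-4,0,0,0,0],[-56,-2,0,0,0,0],[-68,1,0,0,0,0],[-79,7,0,0,0,0],[-90,14,0,0,0,0],[-99,23,0,0,0,0],[-108,33,0,0,0,0],[-112,41,0,0,0,0],[-116,49,0,0,0,0],[-118,55,0,0,0,0],[-120,60,0,0,0,0],[-121,64,0,0,0,0],[-121,67,0,0,0,0]]'
python3 -m inch '[[0,1,0,0,0,0],[0,2,0,0,0,0]]'
cat >> h.py <<'E'
def gate():
    P,uv,im=cloud('side');a=np.radians(-3.1);R=np.array([[np.cos(a),-np.sin(a)],[np.sin(a),np.cos(a)]])
    w=(P[:,:2]-[482,170.2])@R;h=w-[72,-12];r=np.hypot(*h.T)
    g=(P[:,2]>33)&(P[:,2]<44)&(r>100)&(r<142)&(h[:,0]<-90)&(h[:,1]<12)
    print('q',np.median(np.arctan2(-h[g][:,1],-h[g][:,0])),g.sum(),'top face y',np.median(w[g][:,1]),ctrl.get_state()['ft_force'].round(1))
E
python3 -c "
from h import *
gate()"
```

```text
time: 30.18
position: [0.4679, 0.1382, 0.0022]
tool_rot: [3.14, -0.087, -0.001]
ft_force: [-0.4, -2.0, 0.5]
grip_width: 0.007
grip_force: 0.2
time: 30.42
position: [0.468, 0.14, 0.0022]
tool_rot: [3.14, -0.087, -0.001]
ft_force: [0.2, -0.1, -0.2]
grip_width: 0.007
grip_force: 0.2
q 0.02744237800703711 66 top face y -15.337673512284876 [-0.6 -0.1  0.4]
```

Nearly shut. I'll ease it in until the force shows the hard stop.

```bash
for i in 1 2 3; do python3 -m inch '[[0,1,0,0,0,0],[0,2,0,0,0,0],[0,2,0,0,0,0]]' | grep -E 'pos|force'; done
python3 -c "
from h import *
gate()"
```

```text
position: [0.4682, 0.1422, 0.0023]
ft_force: [-0.6, -0.2, -0.2]
grip_force: 0.1
position: [0.4682, 0.1444, 0.0023]
ft_force: [-0.7, 0.7, 0.6]
grip_force: 0.0
position: [0.4682, 0.1458, 0.0023]
ft_force: [-0.6, -2.6, 1.2]
grip_force: 0.9
q -0.03975648838811161 62 top face y -6.966734793375127 [-0.9 -2.2  1. ]
```

```bash
for i in 1 2; do python3 -m inch '[[0,1,0,0,0,0],[0,1,0,0,0,0]]' | grep -E 'pos|ft_force'; done
python3 -c "
from h import *
gate()"
```

```text
position: [0.4682, 0.1458, 0.0023]
ft_force: [0.1, -4.4, 3.0]
position: [0.4681, 0.1458, 0.0023]
ft_force: [0.2, -6.9, 3.9]
q -0.038103892806576 66 top face y -7.539012278695763 [-0.7 -7.8  3.4]
```

The position has stalled while force rises, so the gate is on its hard stop. I'll retreat and verify.

```bash
python3 -m inch '[[0,-10,0,0,0,0],[0,-25,0,0,0,0],[0,-30,40,0,0,0],[0,-60,110,0,0,0],[0,-120,130,0,0,0],[0,-180,130,0,0,0],[0,-240,130,0,0,0],[0,-300,130,0,0,0],[0,-300,130,0,0,0],[0,-300,130,0,0,0]]'
python3 - <<'E'
from h import *
gate();a=np.radians(-3.1);R=np.array([[np.cos(a),-np.sin(a)],[np.sin(a),np.cos(a)]]);p=ctrl.camera_params('top')
im,_=ctrl.get_image('top');cv2.imwrite('pics/t9.png',im[:,:,::-1]);d0=cv2.imread('pics/top0.png',0);g=cv2.cvtColor(im,7)
def prof(x,z,lo,hi):
    ys=np.arange(lo,hi,2.);X=np.c_[np.c_[np.full_like(ys,x),ys]@R.T+[482,170.2],np.full_like(ys,z)]/1000
    uv=proj(p,X).astype(np.float32);return cv2.remap(g,uv[:,:1],uv[:,1:],1).ravel()
for x in(-12,0,12):print('buf',prof(x,28,122,166))
for x in(-30,0,30):print('gate',x,prof(x,40,-24,12))
print('bystander diff beaker/timer/tape',[float(cv2.absdiff(g,d0)[s].mean()) for s in(np.s_[292:318,250:277],np.s_[170:203,222:257],np.s_[105:152,362:410])],ctrl.get_state()['ft_force'].round(1))
E
```

```text
time: 33.45
position: [0.4679, -0.1516, 0.132]
tool_rot: [-3.139, 0.088, 0.0]
ft_force: [0.3, 0.1, 0.1]
grip_width: 0.004
grip_force: 0.0
q -0.036955123545064236 65 top face y -7.512495949513897 [ 0.3  0.4 -0.4]
buf [224 218 199 170 166 215 222 135  65  79 140 145 137  61  30  20  19  22
  26  26  51  87]
buf [221 214 191 173 173 203 216 157  40  64 137 147 153  94  23  21  25  24
  23  24  44  77]
buf [223 219 187 170 181 207 217 143  59  82 127 146 128  80  14  18  19  18
  17  22  42  83]
gate -30 [ 21  21  21  56 138 200 204 200 152  84  35  22  40  83 161 231 230 225]
gate 0 [ 23  25  27  38 138 195 205 203 175  78  28  24  46  69 149 231 233 224]
gate 30 [ 24  22  19  44 136 202 206 206 161  92  40  26  36  73 201 233 228 219]
bystander diff beaker/timer/tape [2.556980056980057, 2.10995670995671, 3.06604609929078] [ 0.4  0.  -0.3]
```

```bash
python3 -c "
from bench import ctrl
print(ctrl.close_job())"
```

```text
the job is handed in; nothing more can be done
None
```

The dish is in the dock, holding the buffer in by about 3 mm. The gate is shut on its hard stop, the beaker, timer and tape roll show no change in the top camera, and I handed the job in at about 33 s.

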